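# Slide the phone out over the end of the desk shelf

## Robot

A 6-joint arm with a two-finger parallel gripper is mounted at the origin on the work surface. World frame = base frame: x ahead of the robot, y to its left, z up, the work surface at z = 0. Lengths are in mm, angles in degrees, forces in N, time in s.
With the tool pointing down it reaches from about 200 to 875 mm from the base axis. Payload 3.4 kg.
Tool frame: the origin (TCP) lies midway between the tips of the shut fingers; the grasp point (between the pads) lies 19 mm behind it; z points along the fingers, y is the direction in which the jaws open and shut (so a half turn about z gives the same grasp; the last joint's range is limited). The gripper opens to 94 mm and grips with 3 to 60 N. Pads are 16 mm wide; open, the fingers measure 119 mm over their backs; the gripper's body (75 mm by 177 mm) begins 78 mm behind the grasp point.
Start: joints at [56.379, 15.808, 86.224, -0, 77.962, -6.933], TCP at [258.277, 513.769, 205.493] pointing down, gripper open.
Joint ranges: [-165.64, 165.64], [-43.16, 119.46], [12.63, 154.43], [-67.54, 247.53], [6.08, 155.33], [-154.97, 154.97]. Speed limits (degrees/s): [147.25, 147.25, 180, 180, 180, 180].

## Interface

Orientations are given as [roll, pitch, yaw] about the fixed x, y, z axes, in that order (R = Rz(yaw) Ry(pitch) Rx(roll)).
In Python, from station import env gives the robot as it stands. The module is installed in compiled form; this text tells all that it offers.
- The arm moves only by the shell command python3 -m inch 'ROWS' [FORCE]. ROWS is a JSON object of lists of equal length, an entry for each row: "linear": the shift along the tool's x, y, z in m, a list of three; "turn": the turn about the tool's z in degrees; "gripper": the opening in per cent of the stroke, from 0 (shut) to 100 (fully open). In form: {"linear": [[dx, dy, dz], ...], "turn": [turn, ...], "gripper": [gripper, ...]}. A call has 1 to 5 rows; each row is the pose to reach, as a shift and turn from the pose measured when the call began, along the tool's axes at that moment; what a row does not reach only later rows make up. A row lasts 1/10 s, in which the tool goes at most 50 mm and 8.59 degrees, less where a joint would pass 70% of its speed; a pose out of reach is approached as far as the arm can. A call with a gripper value outside its range is refused whole. The fingers move at their own pace and stop on an object; FORCE is the grip in N (left out, the last holds). Time passes only in rows, so rows that repeat a pose let the fingers close. It gives the time, the measured TCP pose, the force and the opening at its end, in the units of the state.
- env.observe(): the state, without advancing time (a new reading comes with each control period).
- env.camera(name): name is "scene" or "top" or "wrist"; returns (picture, depth): 384x512x3 uint8, blue, green, red; 384x512 float32, mm along the optical axis (not along the pixel's ray), 0 where there is no reading.
- env.camera_info(name): a dict with "camera_matrix" (3x3 intrinsics, pixels), "k1" (the pictures are not rectified: a ray, as slopes to the right and down, at radius r is drawn at 1 + k1 r^2 times it, then the intrinsics apply), "xyz" and "attitude" of the camera in the world. Camera axes: x right, y up, looking along -z (the intrinsics and any distortion apply to the point x, -y, -z); pixel columns grow to the right and rows downward; lengths in mm; the calibration is good to about 2 mm. A picture is of the moment at which its call begins: read the wrist's pose just before it. camera_info takes no time and is no camera call; for the wrist camera it gives the pose at the moment of the call.
- env.finish_job(): hands the job in, once; it reports no verdict.
The state is a dict: "t": time; "qpos": joint angles; "joint_vel": joint speeds; "joint_torque": joint torques, N m; "tool_pos": TCP position; "eef_rot": TCP orientation; "ft_force": force on the tool from outside, world axes, zero at the start; "wrist_torque": the same for the moment, N m; "gripper_width": finger opening in mm.
Only numpy, scipy, OpenCV 4.12 (cv2) and the standard library are available. Lean on these libraries where they do the work, as an engineer would, in place of code of your own. Each camera call takes 0.05 s, during which the arm holds its last target.

## Task

Push the phone along the low wooden desk shelf with your fingertips, without picking it up, until 5 cm (a third) of its length sticks out over the shelf end where the notepad lies, so that it can later be picked up by that end. Leave it lying flat on the shelf, lengthwise and square to that end, let go of it, and leave everything else where it stands.

Things in the scene. Friction and masses are not known exactly. Their poses are not given: they have to be found in the camera images.
- phone: black mobile phone lying flat, screen up, on the desk shelf: 150 mm long (its x axis), 72 mm wide (y), 9 mm thick, about 0.2 kg, slides under a push of a few newtons at most. Origin: centre of its underside, z up. Its centre starts near the middle of the shelf's length, about 25 mm to the robot's side of the shelf's centre line, up to 25 degrees out of line with the shelf's length.
- desk_shelf: fixed low shelf of light wood standing on the desk: a flat board without rims, 340 mm long (its y axis, ends at y = -170 and +170 mm), 220 mm deep (x), top face 60 mm above the desk; its yaw is small and varies. Origin: centre of its underside, on the desk; z up. The phone slides along y on its top.
- notebook: fixed ring-bound notepad, 210 mm (x) by 150 mm (y), 12 mm thick, lying on the desk beyond one of the two ends of the desk shelf (left or right, it varies). Origin: centre of its underside.
- pen_tray: fixed grey pen tray, 210 mm (x) by 150 mm (y), walls 25 mm high, on the desk beyond the other end of the desk shelf. Origin: centre of its underside.
- earphone_case: white rounded earphone case, 46 x 60 x 24 mm, standing on the back part of the desk shelf (its centre 83 mm behind the shelf centre, towards the shelf +x). Loose bystander, not to be moved. Origin: centre of its underside.
- tumbler: tall cream thermos tumbler with a white lid, 76 mm across, 219 mm tall, behind one end of the desk shelf. Loose bystander, not to be moved. Origin: centre of its underside.
- takeaway_cup: paper takeaway cup with clear lid, 92 mm across, 150 mm tall, behind one end of the desk shelf. Loose bystander, not to be moved. Origin: centre of its underside.
- mug: white mug, 76 mm across, 85 mm tall, on the robot side of the desk shelf. Loose bystander, not to be moved. Origin: centre of its underside.
- cream_bottle: small white bottle, 40 mm across, 85 mm tall, on the robot side of the desk shelf. Loose bystander, not to be moved. Origin: centre of its underside.
Not all that is in view belongs to the job. Of the things shaped like the phone, the black one is meant.

How it is judged:
By the outcome, as a careful person would: the job done as asked, in the order asked, and still so for the second after the job is handed in, with the robot touching nothing.
It also fails if it takes over 54 s, if anything falls off the work surface, if the arm or the gripper's body presses on something with over 40 N, if the wrist force passes 120 N, or if a joint passes its speed limit or range.

## Working session

There is one attempt and no reset: what is moved stays moved. The work goes in short steps, Python scripts to look and compute and a shell command to move; the robot and the scene stay as the last step left them, time stands still between calls to the robot, and variables do not carry over. Pictures are saved under pics/ and viewed, and the job is handed in when it is done.

```bash
mkdir -p pics
cat > h.py <<'E'
import numpy as np, cv2
from station import env
from scipy.spatial.transform import Rotation as R
def info(n):
    i=env.camera_info(n); return np.array(i["camera_matrix"],float),i["k1"],np.array(i["xyz"],float),R.from_euler('xyz',i["attitude"],degrees=True).as_matrix()
def ray(n,uv,ci=None):
    K,k1,p,A=ci or info(n)
    uv=np.atleast_2d(np.array(uv,float))
    d=cv2.undistortPoints(uv.reshape(-1,1,2),K,np.array([k1,0,0,0.])).reshape(-1,2)
    return p,(np.c_[d[:,0],-d[:,1],-np.ones(len(d))])@A.T
def onplane(n,uv,z,ci=None):
    p,d=ray(n,uv,ci); return p+d*((z-p[2])/d[:,2])[:,None]
E
python3 - <<'E'
from h import *
for n in ("top","scene"):
    i=env.camera_info(n);print(n,i)
    im,d=env.camera(n); cv2.imwrite(f"pics/{n}0.png",im); np.save(f"{n}0.npy",d)
print(env.observe())
E
```

```text
top {'camera_matrix': array([[405.62837114,   0.        , 249.96578584],
       [  0.        , 405.62837114, 192.4784498 ],
       [  0.        ,   0.        ,   1.        ]]), 'k1': 0.024458183961298043, 'xyz': array([ 348.64826805,  -23.892706  , 1090.18457822]), 'attitude': array([  9.70324077,  -1.1317816 , -89.31263429])}
scene {'camera_matrix': array([[475.70198424,   0.        , 249.99625558],
       [  0.        , 475.70198424, 185.32092025],
       [  0.        ,   0.        ,   1.        ]]), 'k1': 0.011910102853572708, 'xyz': array([1294.83318102, -307.89219848, 1032.53420241]), 'attitude': array([40.84874054, -0.37362272, 71.60188134])}
{'t': 0.1, 'qpos': array([ 5.63803153e+01,  1.58430201e+01,  8.62857348e+01, -3.65802606e-04,
        7.79620800e+01, -6.93189764e+00]), 'joint_vel': array([-0.01015965, -0.08398891, -0.09963062,  0.14829996,  0.08413674,
        0.00939444]), 'joint_torque': array([ 2.92710138e-03, -4.05457127e+01, -2.37783086e+01,  7.02783256e-02,
        2.98567582e-02, -4.32876152e-05]), 'tool_pos': array([257.97315525, 513.33083411, 204.71650193]), 'eef_rot': array([-1.79909786e+02, -1.06077897e-02,  1.53312281e+02]), 'ft_force': array([-0.64297345, -0.20628262, -0.1939597 ]), 'wrist_torque': array([-0.01549497,  0.06315785, -0.00657511]), 'gripper_width': 93.8496907220362}
```

View pics/top0.png

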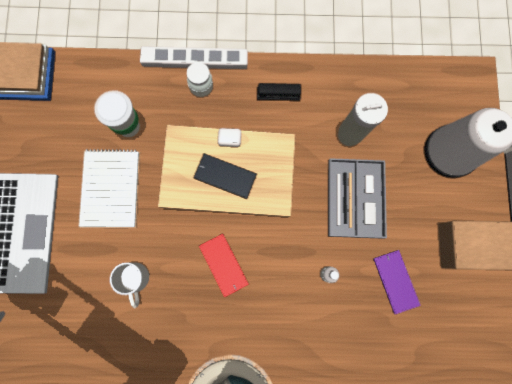

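View pics/scene0.png

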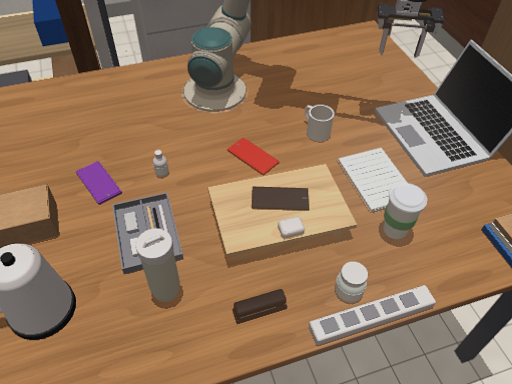

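The top view shows the shelf at about (163–295, 127–214), the black phone centred near (225,176) and the case at (230,137). The notepad is on the left, which is +y, so the push goes towards +y. Next I'll measure the corners.

Run:
```python
from h import *
im=cv2.imread("pics/top0.png");ci=info("top")
hsv=cv2.cvtColor(im,cv2.COLOR_BGR2HSV)
roi=np.zeros(im.shape[:2],np.uint8);roi[110:230,148:308]=255
m=((hsv[...,2]<60)&(roi>0)).astype(np.uint8)
n,l,s,c=cv2.connectedComponentsWithStats(m);k=l[176,225];print("phone area",s[k])
cs,_=cv2.findContours((l==k).astype(np.uint8),cv2.RETR_EXTERNAL,cv2.CHAIN_APPROX_NONE)
P=onplane("top",cs[0].reshape(-1,2),69,ci)[:,:2].astype(np.float32)
r=cv2.minAreaRect(P);print("phone",r,cv2.boxPoints(r).round(0).tolist())
b=((hsv[...,2]>140)&(roi>0)&(hsv[...,0]>8)&(hsv[...,0]<35)&(hsv[...,1]>50)).astype(np.uint8)
b=cv2.morphologyEx(b,cv2.MORPH_OPEN,np.ones((3,3)))
cs,_=cv2.findContours(b,cv2.RETR_EXTERNAL,cv2.CHAIN_APPROX_NONE);c=max(cs,key=cv2.contourArea)
P=onplane("top",c.reshape(-1,2),60,ci)[:,:2].astype(np.float32)
r=cv2.minAreaRect(P);print("shelf",r,cv2.boxPoints(r).round(0).tolist())
w=((hsv[...,2]>160)&(hsv[...,1]<50)).astype(np.uint8)
n,l,s,cc=cv2.connectedComponentsWithStats(w);k=l[136,231];cs,_=cv2.findContours((l==k).astype(np.uint8),0,1)
P=onplane("top",cs[0].reshape(-1,2),84,ci)[:,:2].astype(np.float32);r=cv2.minAreaRect(P);print("case",r,cv2.boxPoints(r).round(0).tolist())
o=im.copy();cv2.drawContours(o,[c],-1,(0,0,255),1);o=cv2.resize(o[100:310,80:350],None,fx=2.8,fy=2.8);cv2.imwrite("pics/o1.png",o)
```

```text
phone area [     0      0    512    384 196600]
phone ((566.4317626953125, -67.77264404296875), (998.7216186523438, 1399.5589599609375), 0.9199908375740051) [[56.0, 624.0], [78.0, -775.0], [1077.0, -759.0], [1054.0, 640.0]]
shelf ((588.318115234375, 16.469207763671875), (317.9229431152344, 422.7008056640625), 1.0456547737121582) [[426.0, 225.0], [433.0, -198.0], [751.0, -192.0], [743.0, 231.0]]
case ((667.6802978515625, 14.040953636169434), (42.75212478637695, 56.68345260620117), 1.03999662399292) [[646.0, 42.0], [647.0, -15.0], [690.0, -14.0], [689.0, 43.0]]
```

View pics/o1.png

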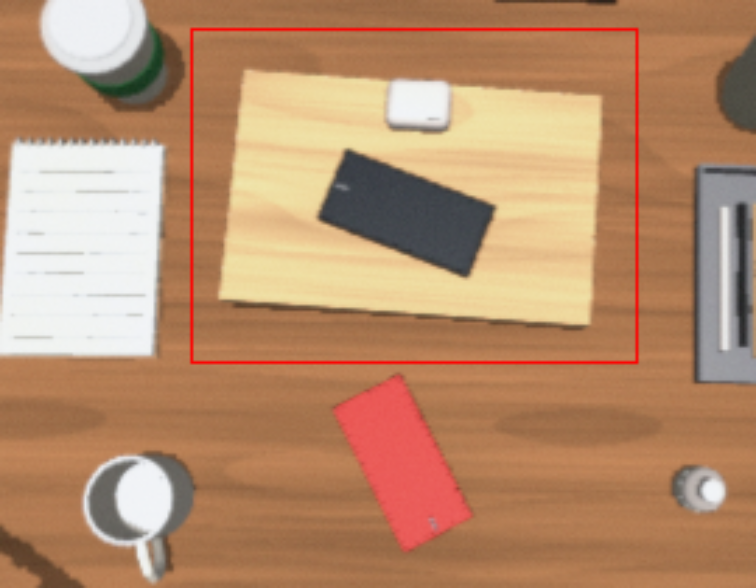

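The overlay shows that my thresholds were too loose: the wood mask took in the whole region, and the phone mask hit background. I'll tighten both.

```bash
cat >> h.py <<'E'
def rectlong(P):
    (c,(w,h),a)=cv2.minAreaRect(P.astype(np.float32))
    if w<h: w,h,a=h,w,a+90   # a: world angle of long axis
    a=(a+90)%180-90
    return np.array(c),w,h,a%180
def biggest(m):
    cs,_=cv2.findContours(m.astype(np.uint8),0,1); return max(cs,key=cv2.contourArea)
def measure(im,ci,phone_only=False):
    hsv=cv2.cvtColor(im,cv2.COLOR_BGR2HSV); roi=np.zeros(im.shape[:2],bool);roi[115:222,110:305]=1
    ph=roi&(im.max(2)<80)&(hsv[...,0]>90)&(hsv[...,0]<140)
    c1=biggest(cv2.morphologyEx(ph.astype(np.uint8),cv2.MORPH_OPEN,np.ones((3,3))))
    wd=roi&(im[...,2]>185)&(hsv[...,1]>60)
    c2=biggest(cv2.morphologyEx(wd.astype(np.uint8),cv2.MORPH_OPEN,np.ones((3,3))))
    p=rectlong(onplane("top",c1.reshape(-1,2),69,ci)[:,:2]); s=rectlong(onplane("top",c2.reshape(-1,2),60,ci)[:,:2])
    return p,s,c1,c2
E
python3 - <<'E'
from h import *
im=cv2.imread("pics/top0.png");ci=info("top")
p,s,c1,c2=measure(im,ci);print("phone",p);print("shelf",s)
o=im.copy();cv2.drawContours(o,[c1,c2],-1,(0,0,255),1)
o=cv2.resize(o[100:310,80:350],None,fx=2.8,fy=2.8);cv2.imwrite("pics/o2.png",o)
E
```

```text
phone (array([566.84997559,  23.28488922]), 142.67242431640625, 66.08572387695312, 69.4363021850586)
shelf (array([586.12286377,  16.89953613]), 341.1672668457031, 220.51925659179688, 86.69754791259766)
```

View pics/o2.png

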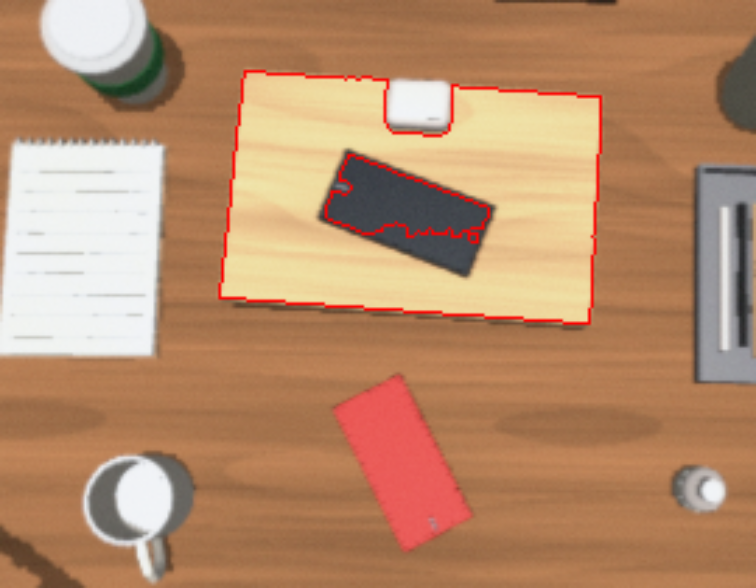

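```bash
sed -i 's/ph=roi.*/ph=roi\&(im.max(2)<100)\&(im[...,2].astype(int)-im[...,0]<15)/' h.py
cat >> h.py <<'E'
SC=np.array([586.1,16.9]);SA=86.70
UE=np.array([np.cos(np.radians(SA)),np.sin(np.radians(SA))]); UX=np.array([UE[1],-UE[0]])
def shelf(p): p=np.asarray(p)[...,:2]-SC; return np.stack([p@UX,p@UE],-1)  # shelf x,y
def world(q): q=np.asarray(q,float); return SC+q[...,:1]*UX+q[...,1:2]*UE
E
python3 - <<'E'
from h import *
im=cv2.imread("pics/top0.png");ci=info("top")
p,s,c1,c2=measure(im,ci);print("phone",p, "shelf frame",shelf(p[0]),p[3]-SA)
a=np.radians(p[3]);u=np.array([np.cos(a),np.sin(a)]);v=np.array([u[1],-u[0]])
print("corners",[shelf(p[0]+i*75*u+j*36*v).round() for i in(1,-1) for j in(1,-1)])
o=im.copy();cv2.drawContours(o,[c1,c2],-1,(0,0,255),1)
o=cv2.resize(o[100:310,80:350],None,fx=2.8,fy=2.8);cv2.imwrite("pics/o3.png",o)
E
```

```text
phone (array([566.8927002 ,  23.50074768]), 144.8571014404297, 68.31055450439453, 69.24401092529297) shelf frame [-19.5554162    5.48415291] -17.455989074707034
corners [array([37., 66.]), array([-31.,  88.]), array([ -8., -77.]), array([-76., -55.])]
```

View pics/o3.png

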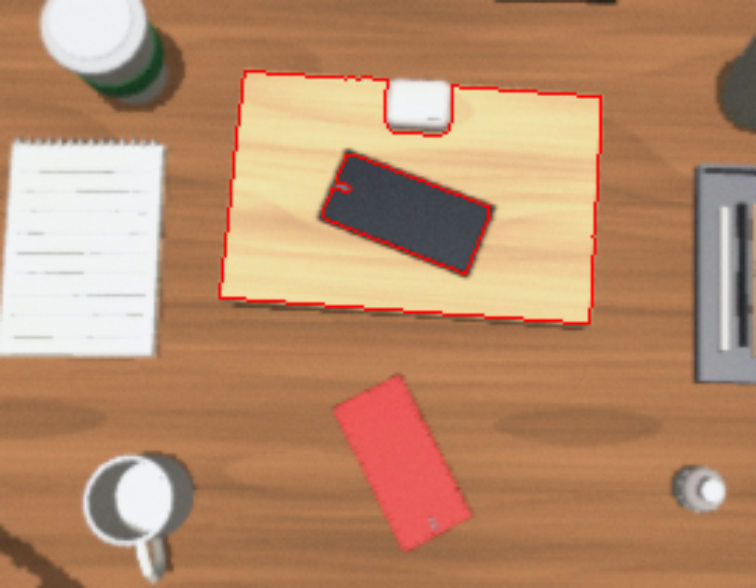

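```bash
cat >> h.py <<'E'
def togo(q,z,yaw):
    o=env.observe();A=R.from_euler('xyz',o["eef_rot"],degrees=True).as_matrix()
    w=np.r_[world(np.array(q)),z]; d=w-o["tool_pos"]
    print("t",round(o["t"],2),"pos",o["tool_pos"].round(1),"rot",o["eef_rot"].round(2),"shelf",shelf(o["tool_pos"]).round(1),"w",o["gripper_width"].round(1),"F",o["ft_force"].round(1))
    print("target",w.round(1),"shift m",(A.T@d/1000).round(4),"turn",round((o["eef_rot"][2]-yaw+180)%360-180,2))
E
python3 -c "
from h import *
togo((-28,-110),205,86.7)"
```

```text
Traceback (most recent call last):
  File "h.py", line 35, in togo
    print("t",round(o["t"],2),"pos",o["tool_pos"].round(1),"rot",o["eef_rot"].round(2),"shelf",shelf(o["tool_pos"]).round(1),"w",o["gripper_width"].round(1),"F",o["ft_force"].round(1))
                                                                                                                                 ^^^^^^^^^^^^^^^^^^^^^^^^
AttributeError: 'float' object has no attribute 'round'
```

```bash
sed -i 's/o\["gripper_width"\].round(1)/round(o["gripper_width"],1)/' h.py
python3 -c "
from h import *
togo((-28,-110),205,86.7)"
```

```text
t 0.1 pos [258.  513.3 204.7] rot [-1.7991e+02 -1.0000e-02  1.5331e+02] shelf [-356.2  476.7] w 93.8 F [-0.6 -0.2 -0.2]
target [551.8 -91.3 205. ] shift m [-5.341e-01 -4.083e-01  3.000e-04] turn 66.61
```

```bash
python3 -m inch '{"linear":[[-0.038,-0.029,0],[-0.076,-0.058,0],[-0.114,-0.087,0],[-0.153,-0.117,0],[-0.191,-0.146,0]],"turn":[5,10,15,20,25],"gripper":[38,38,38,38,38]}' 20
python3 -c "
from h import *
togo((-28,-110),205,86.7)"
```

```text
t: 0.6
tool_pos: [363.3, 295.2, 204.7]
eef_rot: [-179.9, 0.0, 128.1]
ft_force: [0.3, 0.7, -0.1]
gripper_width: 57.2
t 0.6 pos [363.3 295.2 204.7] rot [-1.7989e+02  4.0000e-02  1.2814e+02] shelf [-238.5  265. ] w 57.2 F [ 0.3  0.7 -0.1]
target [551.8 -91.3 205. ] shift m [-4.204e-01 -9.040e-02  1.000e-04] turn 41.44
```

```bash
python3 -m inch '{"linear":[[-0.046,-0.010,0],[-0.093,-0.020,0],[-0.140,-0.030,0],[-0.187,-0.040,0],[-0.233,-0.050,0]],"turn":[4.6,9.2,13.8,18.4,23],"gripper":[38,38,38,38,38]}'
python3 -c "
from h import *
togo((-28,-110),205,86.7)"
```

```text
t: 1.1
tool_pos: [468.1, 79.1, 204.7]
eef_rot: [-179.9, 0.1, 104.9]
ft_force: [0.7, -0.2, 0.6]
gripper_width: 35.8
t 1.1 pos [468.1  79.1 204.7] rot [-1.7991e+02  7.0000e-02  1.0494e+02] shelf [-121.4   55.3] w 35.8 F [ 0.7 -0.2  0.6]
target [551.8 -91.3 205. ] shift m [-1.863e-01  3.690e-02 -1.000e-04] turn 18.24
```

```bash
python3 -m inch '{"linear":[[-0.046,0.009,0],[-0.093,0.018,0],[-0.140,0.028,0],[-0.186,0.037,0],[-0.186,0.037,0]],"turn":[4.6,9.2,13.8,18.2,18.2],"gripper":[38,38,38,38,38]}'
python3 - <<'E'
from h import *
togo((-28,-110),80,86.7)
im,d=env.camera("wrist");cv2.imwrite("pics/w1.png",im)
E
```

```text
t: 1.6
tool_pos: [554.1, -96.5, 203.8]
eef_rot: [-180.0, 0.2, 86.4]
ft_force: [-0.2, 1.3, -0.5]
gripper_width: 35.9
t 1.6 pos [554.1 -96.5 203.8] rot [-179.98    0.24   86.38] shelf [ -25.4 -115. ] w 35.9 F [-0.2  1.3 -0.5]
target [551.8 -91.3  80. ] shift m [ 0.0055 -0.0026  0.1238] turn -0.32
```

View pics/w1.png

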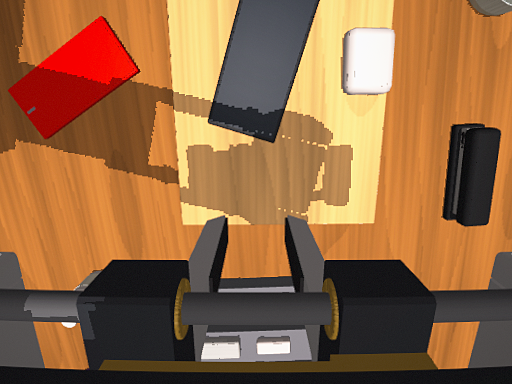

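The wrist view shows the phone's trailing edge from (209,122) to (274,142), with the fingertips behind it at about (220,220) and (297,220). I'll check those corners with the wrist calibration, then descend to z=80.

```bash
python3 - <<'E'
from h import *
print(shelf(onplane("wrist",[[209,122],[274,142]],69)).round(1))
print(shelf(onplane("wrist",[[182,224],[375,223]],60)).round(1))
E
python3 -m inch '{"linear":[[0.001,-0.0005,0.03],[0.003,-0.001,0.065],[0.005,-0.002,0.1],[0.0055,-0.0026,0.124],[0.0055,-0.0026,0.124]],"turn":[0,-0.3,-0.3,-0.3,-0.3],"gripper":[38,38,38,38,38]}'
python3 - <<'E'
from h import *
togo((-28,-110),64,86.7)
E
```

```text
[[-75.  -50.8]
 [ -9.2 -71.2]]
[[-112.  -164.6]
 [ 107.5 -164. ]]
t: 2.15
tool_pos: [545.9, -85.6, 76.5]
eef_rot: [-179.4, -0.1, 86.9]
ft_force: [-0.3, 0.3, 0.2]
gripper_width: 35.8
t 2.15 pos [545.9 -85.6  76.5] rot [-1.7936e+02 -5.0000e-02  8.6930e+01] shelf [ -34.3 -104.6] w 35.8 F [-0.3  0.3  0.2]
target [551.8 -91.3  64. ] shift m [-0.0054  0.0064  0.0124] turn 0.23
```

```bash
python3 -m inch '{"linear":[[-0.0054,0.0064,0.005],[-0.0054,0.0064,0.009],[-0.0054,0.0064,0.0125],[-0.0054,0.0064,0.0125],[-0.0054,0.0064,0.0125]],"turn":[0.2,0.2,0.2,0.2,0.2],"gripper":[38,38,38,38,38]}'
python3 - <<'E'
from h import *
togo((-28,-110),64,86.7)
im,d=env.camera("wrist");cv2.imwrite("pics/w2.png",im)
E
```

```text
t: 2.65
tool_pos: [552.1, -91.4, 64.4]
eef_rot: [-179.4, -0.0, 86.7]
ft_force: [0.5, -0.2, -0.7]
gripper_width: 35.6
t 2.65 pos [552.1 -91.4  64.4] rot [-1.794e+02 -4.000e-02  8.672e+01] shelf [ -27.7 -110.1] w 35.6 F [ 0.5 -0.2 -0.7]
target [551.8 -91.3  64. ] shift m [ 0.0001 -0.0003  0.0004] turn 0.02
```

View pics/w2.png

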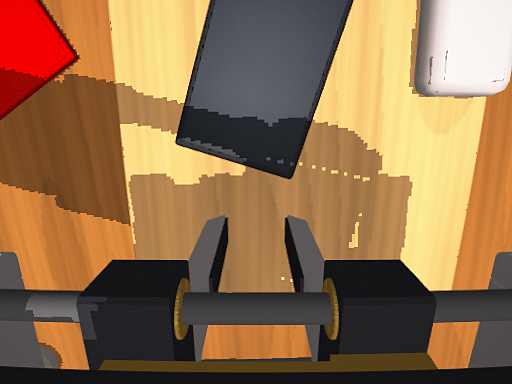

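```bash
python3 -m inch '{"linear":[[0.006,-0.003,0],[0.012,-0.006,0],[0.02,-0.006,0],[0.028,-0.006,0],[0.036,-0.006,0]],"turn":[0,0,0,0,0],"gripper":[38,38,38,38,38]}'
python3 -m inch '{"linear":[[0.006,0,0],[0.012,0,0],[0.018,0,0],[0.024,0,0],[0.03,0,0]],"turn":[0,0,0,0,0],"gripper":[38,38,38,38,38]}'
python3 - <<'E'
from h import *
togo((-34,50),64,86.7)
im,d=env.camera("wrist");cv2.imwrite("pics/w3.png",im)
E
```

```text
t: 3.2
tool_pos: [548.3, -54.6, 64.6]
eef_rot: [-179.4, -0.0, 86.8]
ft_force: [0.1, -0.8, -0.1]
gripper_width: 36.0
t: 3.7
tool_pos: [550.1, -24.2, 64.6]
eef_rot: [-179.4, -0.0, 86.7]
ft_force: [-0.4, -1.1, -0.6]
gripper_width: 35.8
t 3.7 pos [550.1 -24.2  64.6] rot [-179.43   -0.     86.74] shelf [-33.6 -43.1] w 35.8 F [-0.4 -1.1 -0.6]
target [555.   68.8  64. ] shift m [ 0.0931 -0.0003  0.0006] turn 0.04
```

View pics/w3.png

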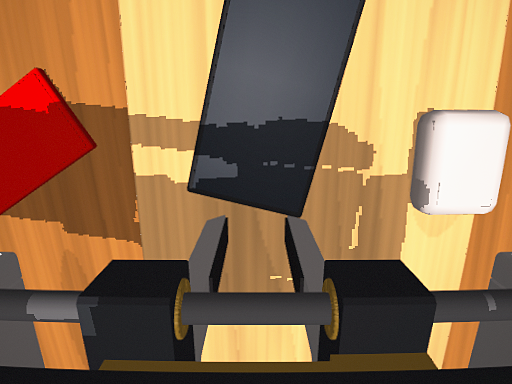

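The right finger is on the trailing corner and the phone is turning into line. I'll keep pushing.

```bash
python3 -m inch '{"linear":[[0.008,0,0],[0.016,0,0],[0.024,0,0],[0.032,0,0],[0.038,0,0]],"turn":[0,0,0,0,0],"gripper":[38,38,38,38,38]}'
python3 - <<'E'
from h import *
togo((-34,50),64,86.7)
im,d=env.camera("wrist");cv2.imwrite("pics/w4.png",im)
E
```

```text
t: 4.25
tool_pos: [552.1, 15.6, 64.6]
eef_rot: [-179.4, -0.1, 86.8]
ft_force: [1.0, -0.5, -0.2]
gripper_width: 35.6
t 4.25 pos [552.1  15.6  64.6] rot [-1.7942e+02 -7.0000e-02  8.6780e+01] shelf [-33.8  -3.3] w 35.6 F [ 1.  -0.5 -0.2]
target [555.   68.8  64. ] shift m [ 0.0533 -0.0001  0.0007] turn 0.08
```

View pics/w4.png

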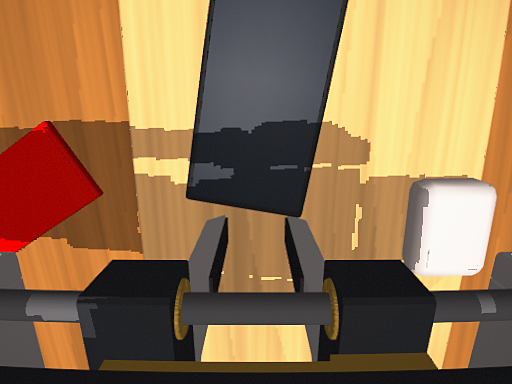

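```bash
python3 -m inch '{"linear":[[0.008,0,0],[0.016,0,0],[0.024,0,0],[0.031,0,0],[0.035,0,0]],"turn":[0,0,0,0,0],"gripper":[38,38,38,38,38]}'
python3 - <<'E'
from h import *
togo((-34,50),64,86.7)
im,d=env.camera("wrist");cv2.imwrite("pics/w5.png",im)
im,d=env.camera("top");cv2.imwrite("pics/t5.png",cv2.resize(im[90:300,70:340],None,fx=2.8,fy=2.8))
E
```

```text
t: 4.8
tool_pos: [554.1, 52.1, 64.7]
eef_rot: [-179.4, -0.1, 86.8]
ft_force: [-0.0, -1.4, -0.8]
gripper_width: 35.9
t 4.8 pos [554.1  52.1  64.7] rot [-1.7942e+02 -1.2000e-01  8.6820e+01] shelf [-34.   33.3] w 35.9 F [-0.  -1.4 -0.8]
target [555.   68.8  64. ] shift m [0.0167 0.     0.0007] turn 0.12
```

View pics/w5.png

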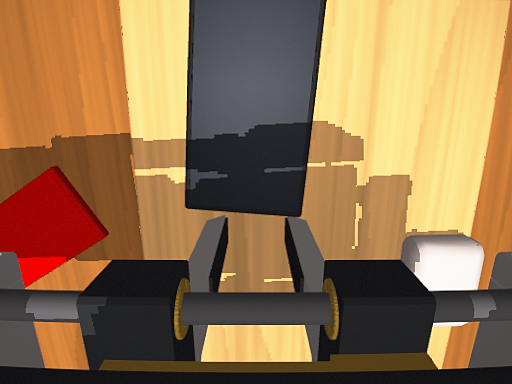

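View pics/t5.png

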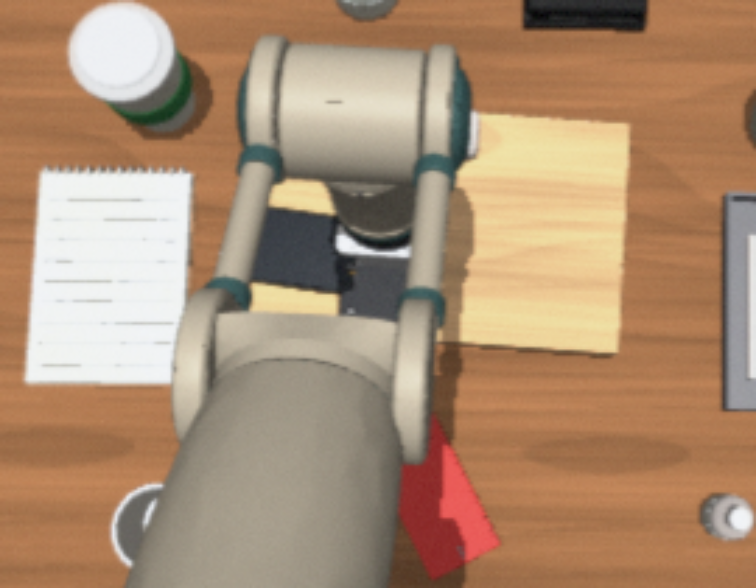

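```bash
python3 -m inch '{"linear":[[0.004,0,0],[0.008,0,0],[0.012,0,0],[0.015,0,0],[0.016,0,0]],"turn":[0.1,0.1,0.1,0.1,0.1],"gripper":[38,38,38,38,38]}'
python3 - <<'E'
from h import *
togo((-34,55),64,86.7)
im,d=env.camera("wrist");cv2.imwrite("pics/w6.png",im)
E
```

```text
t: 5.4
tool_pos: [554.9, 68.4, 64.7]
eef_rot: [-179.4, -0.1, 86.7]
ft_force: [0.4, -1.5, -0.5]
gripper_width: 35.7
t 5.4 pos [554.9  68.4  64.7] rot [-1.794e+02 -1.500e-01  8.674e+01] shelf [-34.1  49.6] w 35.7 F [ 0.4 -1.5 -0.5]
target [555.3  73.8  64. ] shift m [0.0054 0.0002 0.0007] turn 0.04
```

View pics/w6.png

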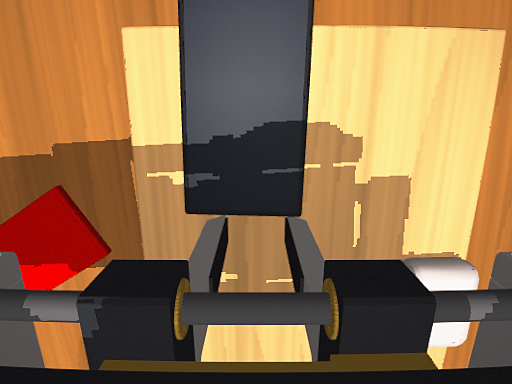

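Run:
```python
from h import *
a=shelf(onplane("wrist",[[186,212],[301,215]],69));b=shelf(onplane("wrist",[[122,28],[505,30]],60))
print(a.round(1),b.round(1))
```

```text
[[-76.8  64. ]
 [ -6.9  62.4]] [[-109.5  169.4]
 [ 106.8  170. ]]
```

```bash
python3 -m inch '{"linear":[[0.002,0,0],[0.004,0,0],[0.005,0,0],[0.005,0,0],[0.005,0,0]],"turn":[0,0,0,0,0],"gripper":[38,38,38,38,38]}'
python3 -m inch '{"linear":[[-0.02,0,0],[-0.04,0,-0.02],[-0.06,0,-0.06],[-0.06,0,-0.10],[-0.06,0,-0.10]],"turn":[0,0,0,0,0],"gripper":[38,38,38,38,38]}'
python3 - <<'E'
from h import *
togo((-250,-110),165,86.7)
im,d=env.camera("wrist");cv2.imwrite("pics/w7.png",im);np.save("w7ci.npy",np.array(info("wrist"),dtype=object),allow_pickle=True)
im,d=env.camera("top");cv2.imwrite("pics/t7.png",im)
E
```

```text
t: 5.95
tool_pos: [555.1, 73.7, 64.8]
eef_rot: [-179.4, -0.2, 86.7]
ft_force: [-0.9, 0.4, 0.7]
gripper_width: 35.9
t: 6.45
tool_pos: [556.6, 12.6, 170.2]
eef_rot: [180.0, -0.2, 86.7]
ft_force: [1.0, 0.2, 0.4]
gripper_width: 35.5
t 6.45 pos [556.6  12.6 170.2] rot [179.95  -0.18  86.66] shelf [-29.2  -5.9] w 35.5 F [1.  0.2 0.4]
target [330.2 -78.5 165. ] shift m [-0.1042 -0.2207  0.0047] turn -0.04
```

View pics/w7.png

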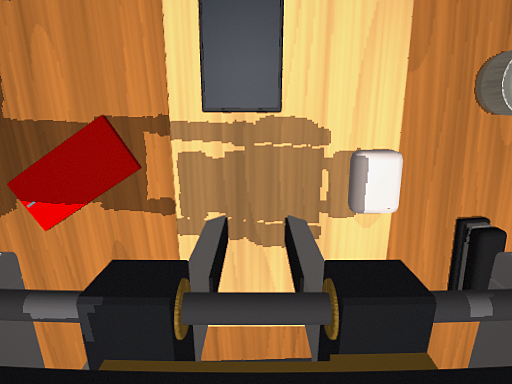

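View pics/t7.png

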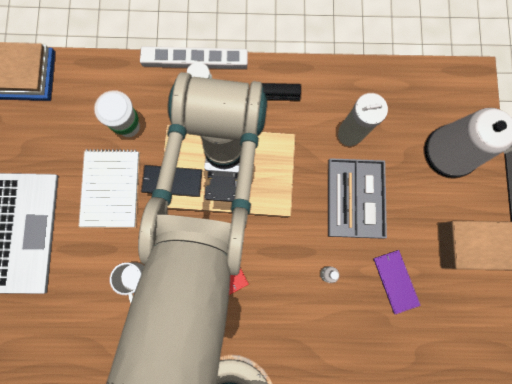

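```bash
python3 -m inch '{"linear":[[-0.03,-0.02,-0.02],[-0.06,-0.05,-0.03],[-0.09,-0.08,-0.04],[-0.12,-0.11,-0.05],[-0.14,-0.13,-0.05]],"turn":[0,0,0,0,0],"gripper":[38,38,38,38,38]}'
python3 - <<'E'
from h import *
im,d=env.camera("top");cv2.imwrite("pics/t8.png",im);ci=info("top")
hsv=cv2.cvtColor(im,cv2.COLOR_BGR2HSV);roi=np.zeros(im.shape[:2],bool);roi[155:205,130:215]=1
ph=roi&(im.max(2)<100)&(im[...,2].astype(int)-im[...,0]<15)
c1=biggest(cv2.morphologyEx(ph.astype(np.uint8),cv2.MORPH_OPEN,np.ones((3,3))))
p=rectlong(onplane("top",c1.reshape(-1,2),69,ci)[:,:2]);print(p,shelf(p[0]),"ang",p[3]-SA)
q=shelf(onplane("top",c1.reshape(-1,2),69,ci));print("ymin/max",q.min(0),q.max(0))
o=im.copy();cv2.drawContours(o,[c1],-1,(0,0,255),1);cv2.imwrite("pics/o8.png",cv2.resize(o[90:300,70:340],None,fx=2.8,fy=2.8))
togo((0,0),165,86.7)
E
```

```text
t: 7.05
tool_pos: [413.4, -119.7, 215.6]
eef_rot: [-179.4, -0.2, 86.7]
ft_force: [0.6, -0.2, -0.7]
gripper_width: 35.8
(array([551.94317627, 159.12113953]), 145.4973907470703, 69.01182556152344, 86.81500244140625) [-42.28700696 140.01910647] ang 0.11500244140624716
ymin/max [-76.91022169  67.27752072] [ -7.86749957 212.72747131]
t 7.1 pos [ 410.4 -121.3  215.1] rot [-1.7919e+02 -8.0000e-02  8.6640e+01] shelf [-167.5 -148.1] w 35.7 F [-2.5 -0.6 -1.2]
target [586.1  16.9 165. ] shift m [0.1482 0.168  0.0479] turn -0.06
```

View pics/o8.png

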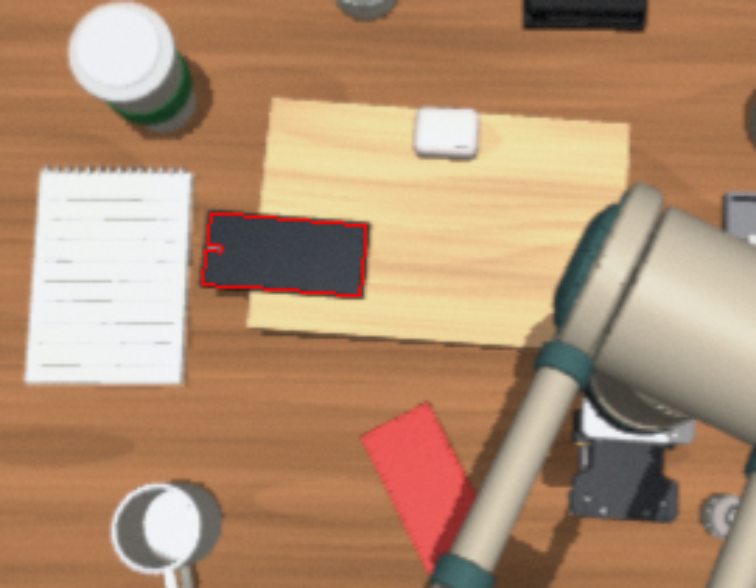

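Seen from above, the phone is square (0.1°) and its centre is at shelf y=140, so it overhangs about 45 mm. The wrist view implied about 49 mm. I'll take one closer wrist view from above to settle this.

```bash
python3 -m inch '{"linear":[[0.03,0.02,-0.02],[0.07,0.05,-0.04],[0.11,0.08,-0.06],[0.15,0.11,-0.08],[0.17,0.125,-0.1]],"turn":[0,0,0,0,0],"gripper":[38,38,38,38,38]}'
python3 -m inch '{"linear":[[0.0,0,0],[0,0,0],[0,0,0]],"turn":[0,0,0],"gripper":[38,38,38]}'
python3 - <<'E'
from h import *
togo((-42,20),64,86.7)
ci=info("wrist");im,d=env.camera("wrist");cv2.imwrite("pics/w9.png",im)
import pickle;pickle.dump(ci,open("w9.pkl","wb"))
E
```

```text
t: 7.6
tool_pos: [546.8, 43.8, 311.4]
eef_rot: [-178.9, -0.1, 86.7]
ft_force: [-0.0, -0.1, 0.0]
gripper_width: 35.5
t: 7.9
tool_pos: [545.3, 43.5, 309.4]
eef_rot: [-178.7, -0.1, 86.7]
ft_force: [-0.4, -0.8, -0.1]
gripper_width: 35.7
t 7.9 pos [545.3  43.5 309.4] rot [-1.7865e+02 -1.0000e-01  8.6740e+01] shelf [-42.3  24.2] w 35.7 F [-0.4 -0.8 -0.1]
target [545.3  39.3  64. ] shift m [-0.0047  0.006   0.2453] turn 0.04
```

View pics/w9.png

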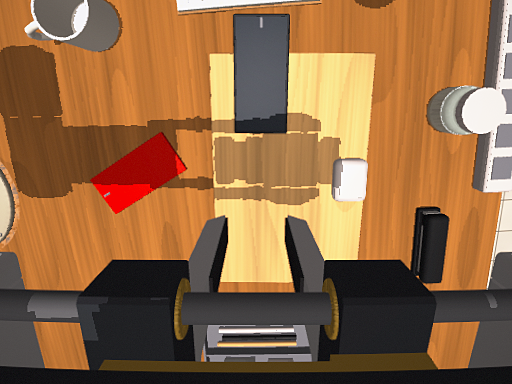

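Run:
```python
from h import *
import pickle
ci=pickle.load(open("w9.pkl","rb"));im=cv2.imread("pics/w9.png")
g=im.astype(int)
# phone leading / trailing rows: max gradient per column; shelf end at columns beside the phone
def edge(cols,r0,r1,ch=2,sub=True):
    out=[]
    for c in cols:
        d=np.abs(np.diff(g[r0:r1,c,ch])).astype(float); k=d.argmax(); a=slice(max(k-1,0),k+2)
        out.append((c, r0+(np.arange(len(d))[a]*d[a]).sum()/d[a].sum()+0.5))
    return np.array(out)
L=edge(range(240,284,4),6,24);T=edge(range(240,284,4),124,140)
E=edge(list(range(214,230,3))+list(range(296,370,6)),46,62,0)
for n,e,z in (("lead",L,69),("trail",T,69),("end",E,60)):
    q=shelf(onplane("wrist",e,z,ci)); f=np.polyfit(q[:,0],q[:,1],1); print(n,e[:,1].round(1),"y",np.median(q[:,1]).round(2),"at x=-42",np.polyval(f,-42).round(2),"slope deg",np.degrees(np.arctan(f[0])).round(2))
# top, sub-pixel
g=cv2.imread("pics/t8.png").astype(int); ci=info("top")
def hedge(rows,c0,c1,ch=2):
    out=[]
    for r in rows:
        d=np.abs(np.diff(g[r,c0:c1,ch])).astype(float);k=d.argmax();a=slice(max(k-1,0),k+2)
        out.append((c0+(np.arange(len(d))[a]*d[a]).sum()/d[a].sum()+.5,r))
    return np.array(out)
for n,e,z in (("lead",hedge(range(169,190,2),138,150),69),("trail",hedge(range(172,194,2),193,208),69),("end",hedge(list(range(130,164,3))+list(range(196,204,2)),152,172,0),60)):
    q=shelf(onplane("top",e,z,ci));f=np.polyfit(q[:,0],q[:,1],1);print("top",n,q[:,1].round(1),"at -42",np.polyval(f,-42).round(2),np.degrees(np.arctan(f[0])).round(2))
```

```text
lead [ 6.7 13.5 13.4 13.5 13.4 13.4 13.4 13.4 13.5 13.5 13.5] y 214.99 at x=-42 215.62 slope deg -4.35
trail [132.4 132.4 132.4 132.7 133.3 132.8 132.8 132.8 132.7 132.9 132.9] y 66.59 at x=-42 66.62 slope deg -0.45
end [53.2 53.1 53.2 53.2 53.1 53.3 52.6 52.7 52.7 52.5 52.7 52.6 52.6 52.6
 52.5 52.5 52.5 52.6 52.8] y 170.15 at x=-42 169.92 slope deg 0.28
top lead [214.4 214.8 214.4 214.6 215.  215.  214.5 214.6 214.9 215.3 214.6] at -42 214.73 -0.38
top trail [65.2 64.9 64.4 64.6 65.2 65.4 64.9 64.6 64.4 65.5 65.5] at -42 64.97 -0.39
top end [170.6 169.5 169.4 170.7 169.7 169.2 170.8 169.3 169.  170.1 169.3 169.4
 170.  169.5 169.3 169.2] at -42 169.53 0.17
```

Both views agree: leading end at 215, shelf end at 170, so the overhang is 45 mm with length 150 and yaw within 0.5°. It needs 5 mm more. I'll come down behind the phone, centred at x=-42.

```bash
python3 -m inch '{"linear":[[0,0,0.045],[0,0,0.09],[0,0.002,0.135],[0,0.004,0.175],[0,0.005,0.20]],"turn":[0,0,0,0,0],"gripper":[38,38,38,38,38]}'
python3 -m inch '{"linear":[[0,0,0],[0,0,0]],"turn":[0,0],"gripper":[38,38]}'
python3 -c "
from h import *
togo((-42,35),64.5,86.6)"
```

```text
t: 8.45
tool_pos: [542.3, 42.4, 106.3]
eef_rot: [-178.4, -0.1, 86.6]
ft_force: [0.5, 0.1, 0.4]
gripper_width: 35.4
t: 8.65
tool_pos: [540.9, 41.4, 105.9]
eef_rot: [-178.2, -0.1, 86.5]
ft_force: [0.4, 0.8, 0.5]
gripper_width: 35.9
t 8.65 pos [540.9  41.4 105.9] rot [-1.7822e+02 -7.0000e-02  8.6500e+01] shelf [-46.5  21.9] w 35.9 F [0.4 0.8 0.5]
target [546.2  54.3  64.5] shift m [0.0131 0.0058 0.0413] turn -0.1
```

```bash
python3 -m inch '{"linear":[[0.005,0.0058,0.015],[0.01,0.0058,0.03],[0.013,0.0058,0.041],[0.013,0.0058,0.0413],[0.013,0.0058,0.0413]],"turn":[-0.1,-0.1,-0.1,-0.1,-0.1],"gripper":[38,38,38,38,38]}'
python3 -c "
from h import *
togo((-42,60),64.5,86.6)"
```

```text
t: 9.15
tool_pos: [546.5, 54.3, 64.7]
eef_rot: [-178.3, -0.1, 86.6]
ft_force: [0.7, 0.0, 0.2]
gripper_width: 35.9
t 9.15 pos [546.5  54.3  64.7] rot [-1.7825e+02 -7.0000e-02  8.6620e+01] shelf [-41.6  35. ] w 35.9 F [0.7 0.  0.2]
target [547.6  79.2  64.5] shift m [ 0.025  -0.0004  0.0002] turn 0.02
```

```bash
python3 -m inch '{"linear":[[0.006,0,0],[0.012,0,0],[0.017,0,0],[0.02,0,0],[0.0215,0,0]],"turn":[0,0,0,0,0],"gripper":[38,38,38,38,38]}'
python3 -m inch '{"linear":[[0.001,0,0],[0.002,0,0],[0.0025,0,0],[0.0025,0,0],[0.0025,0,0]],"turn":[0,0,0,0,0],"gripper":[38,38,38,38,38]}'
python3 -c "
from h import *
togo((-42,60),64.5,86.6)"
python3 -m inch '{"linear":[[-0.02,0,0],[-0.03,0,-0.02],[-0.03,0,-0.06],[-0.03,0,-0.105],[-0.03,0,-0.15]],"turn":[0,0,0,0,0],"gripper":[38,38,38,38,38]}'
python3 -m inch '{"linear":[[0,0,-0.045],[0,0,-0.09],[0,0,-0.1],[0,0,-0.1],[0,0,-0.1]],"turn":[0,0,0,0,0],"gripper":[38,38,38,38,38]}'
python3 - <<'E'
from h import *
import pickle
togo((-42,24),309,86.7)
ci=info("wrist");im,d=env.camera("wrist");cv2.imwrite("pics/w10.png",im)
pickle.dump(ci,open("w10.pkl","wb"))
E
```

```text
t: 9.65
tool_pos: [548.1, 75.5, 65.1]
eef_rot: [-178.3, 0.0, 86.7]
ft_force: [-0.8, -2.8, 1.8]
gripper_width: 35.8
t: 10.15
tool_pos: [548.3, 77.9, 65.1]
eef_rot: [-178.3, 0.0, 86.7]
ft_force: [-0.6, -1.1, 0.8]
gripper_width: 35.8
t 10.15 pos [548.3  77.9  65.1] rot [-1.783e+02  1.000e-02  8.668e+01] shelf [-41.3  58.7] w 35.8 F [-0.6 -1.1  0.8]
target [547.6  79.2  64.5] shift m [ 0.0013 -0.0007  0.0006] turn 0.08
t: 10.65
tool_pos: [550.5, 48.2, 216.2]
eef_rot: [-178.2, -0.1, 86.7]
ft_force: [1.5, -0.7, -1.0]
gripper_width: 35.7
t: 11.15
tool_pos: [552.8, 48.2, 314.5]
eef_rot: [-178.1, -0.1, 86.7]
ft_force: [0.1, 0.8, 0.5]
gripper_width: 35.8
t 11.15 pos [552.8  48.2 314.5] rot [-1.7808e+02 -1.0000e-01  8.6660e+01] shelf [-35.   29.3] w 35.8 F [0.1 0.8 0.5]
target [545.6  43.3 309. ] shift m [-0.0053 -0.0068  0.0058] turn -0.04
```

View pics/w10.png

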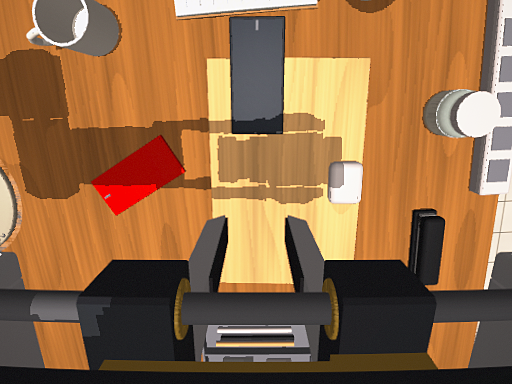

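The phone is still straight, now at about (231–284, 17–133), with the shelf end near row 58. Next I'll back off and measure from both views.

```bash
python3 -m inch '{"linear":[[-0.03,-0.02,0],[-0.07,-0.05,0],[-0.11,-0.08,0],[-0.15,-0.11,0],[-0.18,-0.13,0]],"turn":[0,0,0,0,0],"gripper":[38,38,38,38,38]}'
cat > m.py <<'E'
from h import *
import pickle,sys
def hed(g,fixed,a,b,ch,vert):
    out=[]
    for c in fixed:
        l=g[a:b,c,ch] if vert else g[c,a:b,ch]
        d=np.abs(np.diff(l)).astype(float);k=d.argmax();s=slice(max(k-1,0),k+2)
        e=a+(np.arange(len(d))[s]*d[s]).sum()/d[s].sum()+.5
        out.append((c,e) if vert else (e,c))
    return np.array(out)
def rep(n,cam,e,z,ci):
    q=shelf(onplane(cam,e,z,ci));m=np.abs(q[:,1]-np.median(q[:,1]))<3;q=q[m]
    f=np.polyfit(q[:,0],q[:,1],1);print(cam,n,"at -42:",np.polyval(f,-42).round(2),"deg",np.degrees(np.arctan(f[0])).round(2),len(q))
E
python3 - <<'E'
from m import *
g=cv2.imread("pics/w10.png").astype(int);ci=pickle.load(open("w10.pkl","rb"))
rep("lead","wrist",hed(g,range(238,280,4),10,26,2,1),69,ci)
rep("trail","wrist",hed(g,range(238,280,4),124,142,2,1),69,ci)
rep("end","wrist",hed(g,list(range(210,226,3))+list(range(292,366,6)),50,66,0,1),60,ci)
im,d=env.camera("top");cv2.imwrite("pics/t11.png",im);g=im.astype(int);ci=info("top")
rep("lead","top",hed(g,range(169,190,2),134,150,2,0),69,ci)
rep("trail","top",hed(g,range(172,194,2),190,208,2,0),69,ci)
rep("end","top",hed(g,list(range(130,164,3))+list(range(198,204,2)),152,172,0,0),60,ci)
cv2.imwrite("pics/o11.png",cv2.resize(im[70:300,60:345],None,fx=2.5,fy=2.5))
E
```

```text
t: 11.7
tool_pos: [409.2, -124.8, 316.2]
eef_rot: [-177.7, -0.2, 86.6]
ft_force: [0.0, 0.4, 0.4]
gripper_width: 35.4
wrist lead at -42: 219.69 deg -2.81 7
wrist trail at -42: 70.2 deg -0.07 11
wrist end at -42: 169.98 deg -0.04 19
top lead at -42: 229.8 deg 3.89 10
top trail at -42: 68.54 deg -0.27 11
top end at -42: 169.48 deg 0.25 15
```

View pics/o11.png

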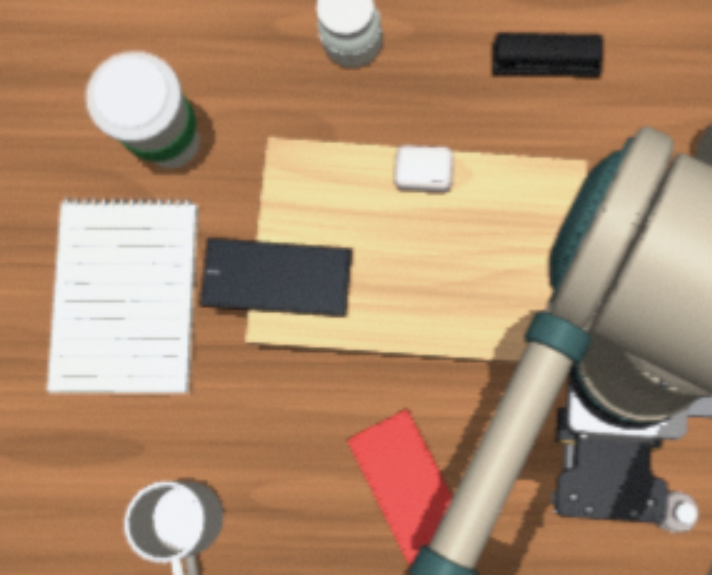

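The overhang comes out at 49–50 mm in both views, square within 0.3°, and the case hasn't moved (about (230,137) before and after). The top view's leading-edge fit locked onto the notepad instead, so I'm discarding it. The gripper is well clear, so I'm handing in.

```bash
python3 -m inch '{"linear":[[0,0,0],[0,0,0]],"turn":[0,0],"gripper":[38,38]}'
python3 -c "
from h import *
print(env.finish_job())"
```

```text
t: 11.95
tool_pos: [406.0, -128.1, 315.0]
eef_rot: [-177.4, 0.0, 86.4]
ft_force: [1.1, 0.3, 1.0]
gripper_width: 35.3
the job is handed in; nothing more can be done
None
```

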